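# Restock the carton rack and close up the row

## Robot

A 6-joint arm with a two-finger parallel gripper is mounted at the origin on a cart in front of the work surface, level with it; the furniture and walls round the work are solid. World frame = base frame: x ahead of the robot, y to its left, z up, the work surface at z = 0. Lengths are in m, angles in rad, forces in N, time in s.
With the tool pointing down it reaches from about 0.4 to 0.825 m from the base axis. Payload 7 kg.
Tool frame: the origin (TCP) lies midway between the tips of the shut fingers; the grasp point (between the pads) lies 19 mm behind it (grip_point_offset is the distance from the TCP to the grasp point, in m); z points along the fingers, y is the line along which they close (so a half turn about z gives the same grasp; the last joint's range is limited). The gripper opens to 88 mm and grips with 3 to 60 N. Pads are 19 mm wide; open, the fingers measure 130 mm over their backs; the gripper's body (78 mm by 193 mm) begins 47 mm behind the grasp point.
Start: joints at [1.497, 0.359, 0.012, 0, -1.224, -0.288], TCP at [0.239, 0.631, 0.227] pointing down, gripper open.
Joint ranges: [-3.07, 3.07], [-1.43, 2.12], [-1.02, 1.25], [-3.03, 1.67], [-3.05, -0], [-3.03, 3.03]. Speed limits (rad/s): [2.39, 2.39, 3.01, 3.14, 3.14, 3.14].

## Interface

Orientations are given as [roll, pitch, yaw] about the fixed x, y, z axes, in that order (R = Rz(yaw) Ry(pitch) Rx(roll)).
In Python, from station import get_state, grab_frame, camera_params, job_done, grip_point_offset gives the robot as it stands.
- The arm moves only by the shell command python3 -m creep 'ROWS' [FORCE]. ROWS is JSON, a list that holds one entry, the list of rows, each a list of 7 numbers: the finger opening in cm, from 0 to 8.76, then the shift along the tool's x, y, z in cm, then the turn, a rotation vector about the tool's x, y, z in rad. In form: [[[fingers, tx, ty, tz, wx, wy, wz], ...]]. A call has 1 to 20 rows; each row is the pose to reach, as a shift and turn from the pose commanded when the call began, along the tool's axes at that moment; what a row does not reach only later rows make up. A row lasts 1/8 s, in which the tool goes at most 62.5 mm and 10.7 degrees, less where a joint would pass 70% of its speed; a pose out of reach is approached as far as the arm can. A call with a gripper value outside its range is refused whole. The fingers move at their own pace and stop on an object; FORCE is the grip in N (left out, the last holds). Time passes only in rows, so rows that repeat a pose let the fingers close. It gives the time, the measured TCP pose, the force, the opening and the grip force at its end, in the units of the state.
- get_state(): the state, without advancing time (a new reading comes with each control period).
- grab_frame(name): name is "scene" or "top" or "wrist"; returns the picture (384x512x3 uint8, blue, green, red); there is no depth.
- camera_params(name): a dict with "vertical_fov" (degrees; the focal length in pixels is half the picture's height over the tangent of half this angle, whatever the lens; pixels are square), "cx", "cy" (the principal point, pixels), "view" (4x4, takes a point from world to camera coordinates). Camera axes: x right, y down, z forward; pixel columns grow to the right and rows downward; lengths in m; the calibration is good to about 2 mm. The wrist camera is an equidistant fisheye: a pixel r from the principal point sees the ray r / f radians off the axis. A picture is of the moment at which its call begins: read the wrist's pose just before it. camera_params takes no time and is no camera call; for the wrist camera it gives the pose at the moment of the call.
- job_done(): hands the job in; it is judged then, once.
The state is a dict: "t": time; "q": joint angles; "qd": joint speeds; "joint_efforts": joint torques, N m; "eef_pos": TCP position; "ee_rot": TCP orientation; "force": force on the tool from outside, world axes, zero at the start; "moment": the same for the moment, N m; "width": finger opening in m; "gripper_force": force on a finger pad.
Only numpy, scipy, OpenCV 4.12 (cv2) and the standard library are available. Lean on these libraries where they do the work, as an engineer would, in place of code of your own. Each camera call takes 0.05 s, during which the arm holds its last target. There are 200 camera calls.

## Task

Restock the sloping rack: lift both white cartons over its front lip and set them down gently behind it, side by side, each lying flat on the slope with a short end against the lip. Then hold the pine block as a push stick and with it feed the cartons along the lip until both are closed up in a tight row against the orange end stop, and lay the block back down flat on the open table, clear of the rack. Do not bump the rack's upper shelf or shift the ochre tin and the pink marker.

Things in the scene. Friction and masses are not known exactly. Their poses are not given: they have to be found in the camera images.
- rack: plywood carton rack fixed to the table, footprint 145 (x) x 236 (y) mm, 270 mm high at its back panel; origin at the centre of its underside; its open front faces its own -x, its +y is its left end as seen from the front
- lane: the rack's slick white sloping deck, 132 (x) x 226 (y) mm, rising 25 degrees from front to back. Origin on the deck surface in its low right corner (seen from the front), where the inner faces of lip and stop meet, 45 mm above the table; x runs up the slope away from the lip, y along the lip away from the stop to the open left end (no wall), z square off the deck
- lip (a point): middle of the round top bead of the straight aluminium retaining lip along the deck's low front edge; the lip is 5 mm thick (lane x = -5 to 0) and rises 31 mm off the deck. The deck is slippery: a carton let go on it slides down by itself on to the lip and rests there with its origin at lane x = 50 mm
- stop (a point): middle of the inner face of the orange end stop, on the deck, at lane y = 0; the stop is 8 mm thick, 118 mm long up the slope, 38 mm high off the deck. Row closed: the cartons' origins at lane y = 27.5 and 82.5 mm
- upper_shelf: plywood board 80 (x) x 236 (y) x 10 mm of the rack, roofing over the rear of the lane, with tape and cards fixed on top (to 290 mm above the table); origin at the centre of its underside, 260 mm above the table, axes parallel to the rack's; its front edge is at its x = -40 mm: over the lane the tool must lean to the front, as one square to the deck (25 degrees) does
- carton_a: white closed carton, 55 (x) x 100 (y) x 38 (z) mm, 0.15 to 0.31 kg, lying on the table in front of or to the right of the big light box (113 mm high, its front at x = 0.54 m, from y = -0.38 to 0.20 m); origin at the centre of its underside; grasp across the 55 mm
- carton_b: second white carton, the same as carton_a; the two are interchangeable
- push_block: pine block, 45 (x) x 130 (y) x 30 (z) mm, 0.1 kg, the push stick; origin at the centre of its underside; grasp across the 45 mm, push with an end
- tin: bystander: ochre ink tin, 68 mm across, 70 mm high; origin at the centre of its underside; leave alone
- pink_marker: bystander: felt marker lying on the table, 138 mm long (y), 16 mm thick; origin at the middle of its underside; leave alone

How it is judged:
By the outcome, as a careful person would: the job done as asked, in the order asked, and still so for the second after the job is handed in, with the robot touching nothing.
It also fails if it takes over 72 s, if anything falls off the work surface, if the arm or the gripper's body presses on something with over 40 N, if the wrist force passes 120 N, or if a joint passes its speed limit or range.

## Working session

There is one attempt and no reset: what is moved stays moved. The work goes in short steps, Python scripts to look and compute and a shell command to move; the robot and the scene stay as the last step left them, time stands still between calls to the robot, and variables do not carry over. Pictures are saved under pics/ and viewed, at most 10 in all, crops included, and the job is handed in when it is done.

```bash
mkdir -p pics; ls; cat > h.py <<'E'
import numpy as np, cv2
from station import *
from scipy.spatial.transform import Rotation as R
def ray(name,u,v,p=None):
    p=p or camera_params(name); f=192/np.tan(np.radians(p["vertical_fov"])/2)
    V=np.array(p["view"]); d=np.array([(u-p["cx"])/f,(v-p["cy"])/f,1.])
    c=-V[:3,:3].T@V[:3,3]; w=V[:3,:3].T@d; return c,w/np.linalg.norm(w)
def hit(name,u,v,z):
    c,w=ray(name,u,v); return c+w*(z-c[2])/w[2]
def proj(name,X):
    p=camera_params(name); f=192/np.tan(np.radians(p["vertical_fov"])/2)
    V=np.array(p["view"]); X=np.atleast_2d(X)@V[:3,:3].T+V[:3,3]
    return X[:,:2]/X[:,2:]*f+[p["cx"],p["cy"]]
E
python3 - <<'E'
from h import *
s=get_state(); print(s, grip_point_offset if not callable(grip_point_offset) else grip_point_offset())
a=grab_frame("scene");b=grab_frame("top")
cv2.imwrite("pics/s0.png",a);cv2.imwrite("pics/t0.png",b)
cv2.imwrite("pics/s.png",cv2.resize(a,(800,600),interpolation=2))
cv2.imwrite("pics/t.png",cv2.resize(b,(800,600),interpolation=2))
for n in("scene","top"):print(n,camera_params(n))
E
```

```text
pics
{'t': 0.0, 'q': array([ 1.49709504e+00,  3.59398889e-01,  1.10777694e-02, -3.58177578e-04,
       -1.22413716e+00, -2.88094133e-01]), 'qd': array([ 0.00044003, -0.00092932,  0.00043473,  0.00132143,  0.00124316,
        0.00130952]), 'joint_efforts': array([-1.84541437e-03, -5.82711983e+01,  2.93053079e+01,  6.99680284e+00,
        6.86382395e-03, -1.73519720e-04]), 'eef_pos': array([0.2387716 , 0.6308281 , 0.22562173]), 'ee_rot': array([ 3.13990352e+00, -1.49415092e-04, -3.61917266e-01]), 'force': array([-0.72881211, -0.79509156, -0.29061291]), 'moment': array([0.0428832 , 0.03997203, 0.03716046]), 'gripper_force': 0.0, 'width': 0.08787187938049208} 0.0188
scene {'vertical_fov': 52.75529428849883, 'cx': 259.9616047716261, 'cy': 191.74453753744186, 'view': array([[ 0.67281618, -0.73970364,  0.01252674, -0.42428327],
       [-0.50700899, -0.47336147, -0.72032687,  0.38606761],
       [ 0.53875809,  0.4782964 , -0.69352165,  0.97787531],
       [ 0.        ,  0.        ,  0.        ,  1.        ]])}
top {'vertical_fov': 56.52752698834559, 'cx': 254.9301158366568, 'cy': 195.45767513998246, 'view': array([[-9.16131029e-04, -9.99989115e-01,  4.57495058e-03,
        -2.05390553e-02],
       [-9.78580405e-01, -4.53147207e-05, -2.05864978e-01,
         5.90833393e-01],
       [ 2.05862945e-01, -4.66555628e-03, -9.78569712e-01,
         1.32995952e+00],
       [ 0.00000000e+00,  0.00000000e+00,  0.00000000e+00,
         1.00000000e+00]])}
```

View pics/s.png

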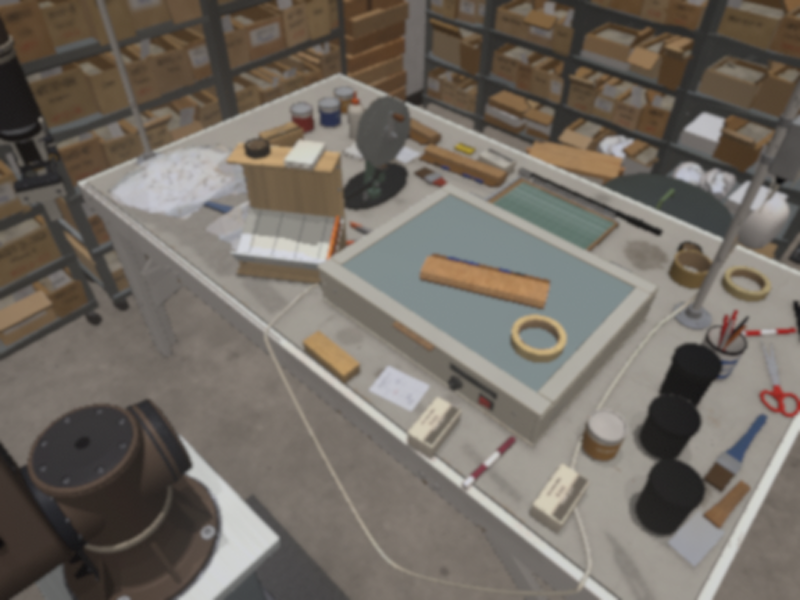

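View pics/t.png

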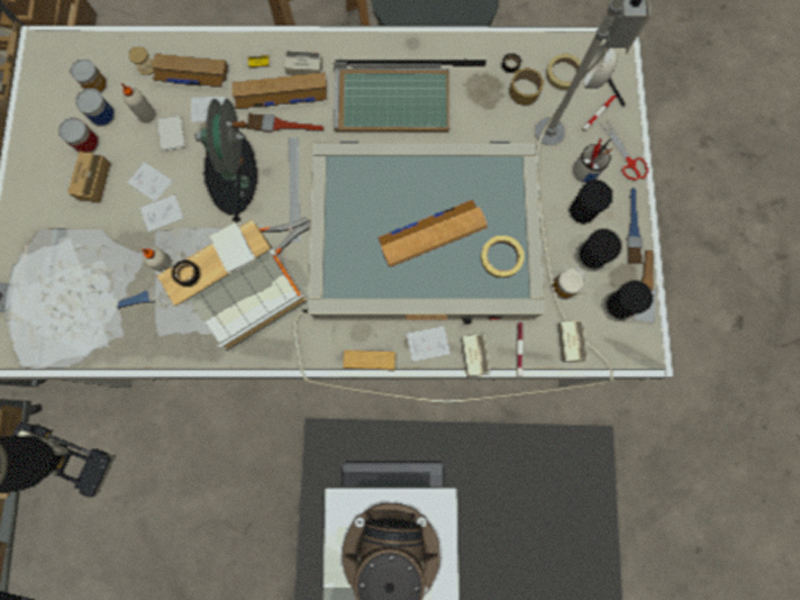

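```bash
python3 - <<'E'
from h import *
T=cv2.imread("pics/t0.png");S=cv2.imread("pics/s0.png")
def crop(I,u,v,w,h,k):
    c=cv2.resize(I[v:v+h,u:u+w],None,fx=k,fy=k,interpolation=cv2.INTER_CUBIC)
    for i in range(0,w,10):
        cv2.line(c,(i*k,0),(i*k,6),(0,0,255),1); cv2.putText(c,str(u+i),(i*k,16),0,.33,(0,0,255),1)
    for i in range(0,h,10):
        cv2.line(c,(0,i*k),(6,i*k),(0,0,255),1); cv2.putText(c,str(v+i),(8,i*k+4),0,.33,(0,0,255),1)
    return c
cv2.imwrite("pics/A.png",crop(T,98,138,100,88,6)[:600])
cv2.imwrite("pics/B.png",crop(S,140,85,86,98,6)[:600])
# objects: top block, carton1, carton2; scene same
row1=[crop(T,212,212,44,33,6),crop(T,286,206,44,33,6),crop(T,348,198,44,33,6)]
row2=[crop(S,190,208,44,44,6),crop(S,255,250,44,44,6),crop(S,336,294,44,44,6)]
cv2.imwrite("pics/C.png",np.vstack([np.hstack(row1),np.hstack(row2)]))
E
```

```text
(no output)
```

View pics/A.png

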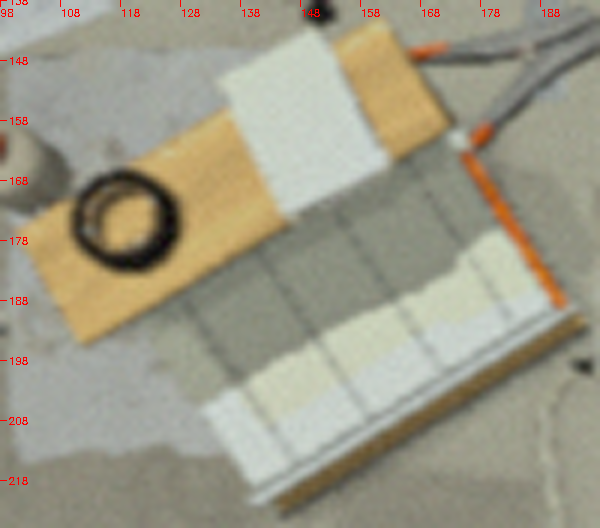

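View pics/B.png

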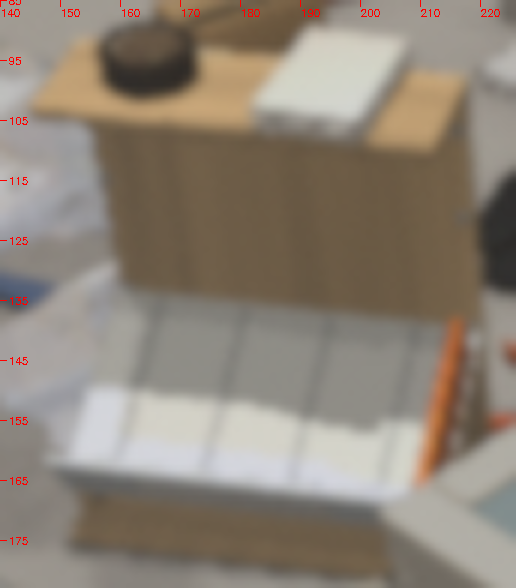

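View pics/C.png

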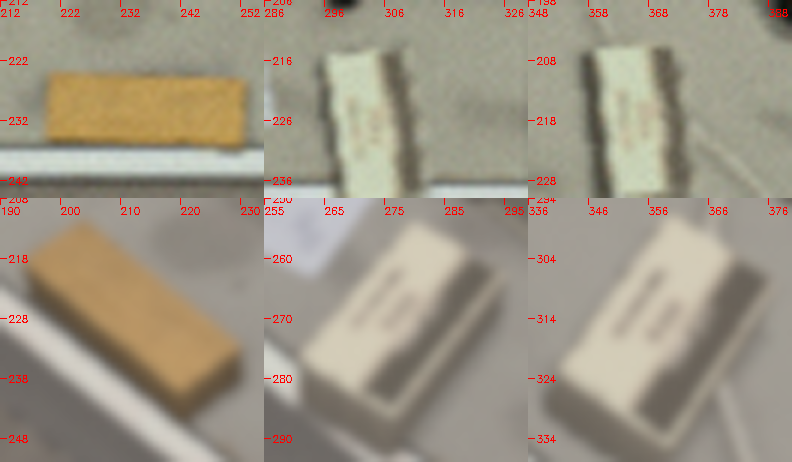

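```bash
cat > m.py <<'E'
from h import *
from scipy.optimize import least_squares
def px(X,Y,X0,Y0,u0,v0): return [u0+(X-X0+.5)/6-.5, v0+(Y-Y0+.5)/6-.5]
def fitbox(sz,obs,g):
    # obs: list of (cam, cornersign, px)
    def r(p,full=False):
        c,s=np.cos(p[2]),np.sin(p[2]); o=[]
        for cam,(a,b),q in obs:
            lx,ly=a*sz[0]/2,b*sz[1]/2
            o.append(proj(cam,[p[0]+c*lx-s*ly,p[1]+s*lx+c*ly,sz[2]])[0]-q)
        return np.ravel(o)
    f=least_squares(r,g,loss="soft_l1"); print(f.x,np.degrees(f.x[2]),r(f.x).round(1)); return f.x
if __name__=="__main__":
    B=lambda X,Y:px(X,Y,0,198,190,208); t=lambda X,Y:px(X,Y,0,0,212,212)
    # local: y along length. yaw0=0 -> length along world y
    print("block");fitbox([.045,.13,.03],[("scene",(1,1),B(85,220)),("scene",(-1,1),B(27,268)),("scene",(1,-1),B(240,352)),("scene",(-1,-1),B(183,395)),
      ("top",(1,1),t(48,73)),("top",(1,-1),t(246,80)),("top",(-1,-1),t(243,147)),("top",(-1,1),t(46,138))],[.45,0,0])
    for X0,u0,v0,pts,g,tp in((264,255,250,[(303,350),(415,220),(505,273),(395,413)],[.45,-.2,-1.57],(264,286,206,[(331,57),(412,52)])),
                     (528,336,294,[(553,370),(672,213),(765,275),(668,440)],[.47,-.4,-1.57],(528,348,198,[(599,47),(672,47)]))):
        q=[px(X,Y,X0,198,u0,v0) for X,Y in pts]
        q2=[px(X,Y,tp[0],0,tp[1],tp[2]) for X,Y in tp[3]]
        # yaw -90deg: local y -> +x ; local x -> -y
        print("carton");fitbox([.055,.1,.038],[("scene",(-1,-1),q[0]),("scene",(-1,1),q[1]),("scene",(1,1),q[2]),("scene",(1,-1),q[3]),("top",(-1,1),q2[0]),("top",(1,1),q2[1])],g)
    A=lambda X,Y:px(X,Y,0,0,98,138); Bb=lambda X,Y:px(X,Y,0,0,140,85)
    def rk(p):
        X,Y,th,sx,sy=p[:5]; M=R.from_euler("ZY",[th,-np.radians(25)]).as_matrix(); o=[]
        L=lambda l: np.array([X,Y,.045])+M@np.array(l)
        bx=[(A(257,492),"top",p[5]),(A(562,319),"top",p[6]),(Bb(50,463),"scene",p[7]),(Bb(370,502),"scene",p[8])]
        for q,c,y in bx:o+=list(proj(c,L([-.0025,y,.031]))[0]-q)
        sx_=[(A(462,155),"top",p[9]),(A(553,305),"top",p[10]),(Bb(452,320),"scene",p[11]),(Bb(418,480),"scene",p[12])]
        for q,c,x in sx_:o+=list(proj(c,L([x,0,.038]))[0]-q)
        c,s=np.cos(th),np.sin(th)
        for q,cm,a,b in((A(85,345),"top",-1,1),(A(18,232),"top",1,1),(A(455,123),"top",-1,-1),(A(385,20),"top",1,-1),(Bb(30,110),"scene",-1,1),(Bb(437,150),"scene",-1,-1),(Bb(468,78),"scene",1,-1)):
            lx,ly=sx+a*.04,sy+b*.118
            o+=list(proj(cm,[X+c*lx-s*ly,Y+s*lx+c*ly,.270])[0]-q)
        return o
    f=least_squares(rk,[.62,.29,.54,.09,.11,.2,.02,.2,.05,.1,.01,.1,.02],loss="soft_l1")
    print("rack",f.x.round(4),np.degrees(f.x[2]));print(np.round(rk(f.x),1))
E
python3 m.py
```

```text
block
[ 0.45948915  0.05271871 -0.03910436] -2.240514648106912 [ 0.2 -0.2 -0.9 -1.   1.  -0.7 -0.3  0.2  0.2 -0.1  0.4  0.   0.4  0.4
 -0.1  0.6]
carton
[ 0.47233496 -0.21358658 -1.46979262] -84.21291380599729 [-1.1  1.1  0.4 -0.2  1.1  0.2 -0.3  0.8 -0.9 -0.5 -0.5 -1.1]
carton
[ 0.50715282 -0.45832511 -1.51353983] -86.71944412507656 [-0.1 -0.2 -1.  -0.8  2.1  0.6 -0.1  1.2 -1.3  0.   0.4 -0.8]Traceback (most recent call last):
  File "m.py", line 37, in <module>
    f=least_squares(rk,[.62,.29,.54,.09,.11,.2,.02,.2,.05,.1,.01,.1,.02],loss="soft_l1")
    return func(*args, **kwargs)
    result = trf(vector_fun.fun, vector_fun.jac, x0, f0, J0, lb, ub, ftol, xtol,
                 gtol, max_nfev, x_scale, loss_function, tr_solver,
                 tr_options.copy(), verbose, callback=callback_wrapped)
    return trf_no_bounds(
        fun, jac, x0, f0, J0, ftol, xtol, gtol, max_nfev, x_scale,
        loss_function, tr_solver, tr_options, verbose, callback=callback)
    J = jac(x)
    self._update_jac()
    ~~~~~~~~~~~~~~~~^^
    self.J = self.jac_wrapped(xp_copy(self.x), f0=self.f)
   
[... 525 characters left out ...]
              ^^^
    df = [f_eval - f0 for f_eval in f_evals]
                                    ^^^^^^^
    f = np.atleast_1d(self.fun(x, *self.args, **self.kwargs))
                      ~~~~~~~~^^^^^^^^^^^^^^^^^^^^^^^^^^^^^^
    return np.atleast_1d(self.fun(x))
                         ~~~~~~~~^^^
    return self.f(x, *self.args, **self.kwargs)
           ~~~~~~^^^^^^^^^^^^^^^^^^^^^^^^^^^^^^
  File "m.py", line 35, in rk
    o+=list(proj(cm,[X+c*lx-s*ly,Y+s*lx+c*ly,.270])[0]-q)
            ~~~~^^^^^^^^^^^^^^^^^^^^^^^^^^^^^^^^^^^
  File "h.py", line 11, in proj
    p=camera_params(name); f=192/np.tan(np.radians(p["vertical_fov"])/2)
ValueError: time passes only in moves, steps and waits
```

```bash
python3 - <<'E'
s=open("h.py").read()
s=s.replace("def proj(name,X):\n    p=camera_params(name)","_c={}\ndef cp(n):\n    if n=='wrist': return camera_params(n)\n    if n not in _c: _c[n]=camera_params(n)\n    return _c[n]\ndef proj(name,X):\n    p=cp(name)").replace("p=p or camera_params(name)","p=p or cp(name)")
open("h.py","w").write(s)
E
python3 m.py; python3 - <<'E'
from h import *
for n in("scene",):
    p=cp(n);V=np.array(p["view"]);print(-V[:3,:3].T@V[:3,3])
E
```

```text
block
[ 0.45948915  0.05271871 -0.03910436] -2.240514648106912 [ 0.2 -0.2 -0.9 -1.   1.  -0.7 -0.3  0.2  0.2 -0.1  0.4  0.   0.4  0.4
 -0.1  0.6]
carton
[ 0.47233496 -0.21358658 -1.46979262] -84.21291380599729 [-1.1  1.1  0.4 -0.2  1.1  0.2 -0.3  0.8 -0.9 -0.5 -0.5 -1.1]
carton
[ 0.50715282 -0.45832511 -1.51353983] -86.71944412507656 [-0.1 -0.2 -1.  -0.8  2.1  0.6 -0.1  1.2 -1.3  0.   0.4 -0.8]
rack [0.6217 0.2338 0.5668 0.0937 0.1076 0.2219 0.0011 0.2245 0.0268 0.1191
 0.0084 0.1174 0.0104] 32.47563760630147
[ 0.6  1.4 -0.1 -0.2  0.1 -0.6  0.1 -0.5 -0.3  0.2  0.2 -0.1  0.2  0.1
 -0.2 -0.  -0.4  0.7 -0.5 -0.3  0.3  0.9  0.2 -0.9 -0.3 -0.3  0.1  0.3
  0.9 -0.1]
[-0.04563383 -0.59880859  0.96158745]
```

```bash
cat >> h.py <<'E'
TH=.5668; LO=np.array([.6217,.2338,.045])
LM=R.from_euler("ZY",[TH,-np.radians(25)]).as_matrix()
def lane(x,y,z): return LO+LM@np.array([x,y,z])
def lanetool(extra=0,yaw=0):  # tool x up slope, y=-lane y, z into deck; extra lean to front (deg); yaw about tool z
    return R.from_matrix(LM)*R.from_euler("y",-extra,degrees=True)*R.from_matrix(np.diag([1,-1,-1]))*R.from_euler("z",yaw,degrees=True)
def down(psi): return R.from_euler("xyz",[np.pi,0,psi])
def go(p,rot,s=None,tag=""):
    s=s or get_state(); R0=R.from_euler("xyz",s["ee_rot"])
    d=R0.inv().apply(np.array(p)-s["eef_pos"])*100; w=(R0.inv()*rot).as_rotvec()
    print(tag,"t=%.2f"%s["t"],"shift",d.round(2),"turn",w.round(3)," rows>=%.1f"%max(np.linalg.norm(d)/6.25,np.degrees(np.linalg.norm(w))/10.7))
def chain(*steps):  # all relative to current pose
    s=get_state()
    for i,(p,r) in enumerate(steps): go(p,r,s,str(i))
E
python3 - <<'E'
from h import *
print("tin top",hit("top",570/1.5625,274/1.5625,.07),"jar",hit("top",632/1.5625,290/1.5625,.09),hit("top",600/1.5625,240/1.5625,.09),"marker",hit("top",520/1.5625,347/1.5625,.01))
c1=np.array([.4723,-.2136]);d=np.array([np.cos(.101),np.sin(.101)])
g=c1-.008*d
chain(([.42,.30,.24],down(-.1)),([*g,.15],down(.101)),([*g,.010],down(.101)))
for x,y,z in((42,60,9),(42,60,160),(42,145,9)): print(lane(x/1e3,y/1e3,z/1e3))
E
```

```text
tin top [ 0.66965441 -0.45198894  0.07      ] jar [ 0.62358961 -0.59568302  0.09      ] [ 0.75244915 -0.52653118  0.09      ] marker [ 0.49325581 -0.33128755  0.01      ]
0 t=0.10 shift [28.66 24.53 -1.39] turn [ 0.001  0.    -0.262]  rows>=6.0
1 t=0.10 shift [51.02 71.05  7.69] turn [ 0.001  0.    -0.463]  rows>=14.0
2 t=0.10 shift [51.02 71.03 21.69] turn [ 0.001  0.    -0.463]  rows>=14.4
[0.61838758 0.30281354 0.07090674]
[0.56455144 0.26854883 0.20775921]
[0.57274809 0.37452154 0.07090674]
```

```bash
python3 -m creep '[[[8.7,5,4,-0.5,0,0,-0.05],[8.7,10,8.5,-1,0,0,-0.1],[8.7,15,13,-1.4,0,0,-0.15],[8.7,20,17.5,-1.4,0,0,-0.2],[8.7,25,21.5,-1.4,0,0,-0.24],[8.7,29,26,-1.4,0,0,-0.27],[8.7,32,31,-1,0,0,-0.3],[8.7,35,36,0,0,0,-0.33],[8.7,38,42,1,0,0,-0.36],[8.7,40.5,47.5,2,0,0,-0.39],[8.7,43,53,3,0,0,-0.42],[8.7,45.5,58.5,4,0,0,-0.44],[8.7,48,64,5,0,0,-0.455],[8.7,50,68,6,0,0,-0.463],[8.7,51,71,7.7,0,0,-0.463],[8.7,51,71,7.7,0,0,-0.463],[8.7,51,71,7.7,0,0,-0.463]]]' 25
python3 - <<'E'
from h import *
c1=np.array([.4723,-.2136]);d=np.array([np.cos(.101),np.sin(.101)]);g=c1-.008*d
p=camera_params("wrist");I=grab_frame("wrist");cv2.imwrite("pics/w1.png",cv2.resize(I,(800,600),interpolation=2));import pickle;pickle.dump(p,open("w1.pkl","wb"))
chain(([*g,.010],down(.101)))
# project predicted carton corners
V=np.array(p["view"]);f=192/np.tan(np.radians(p["vertical_fov"])/2)
for a in(-1,1):
  for b in(-1,1):
    X=np.array([*(c1+a*.05*d+b*.0275*np.array([-d[1],d[0]])),.038]);c=V[:3,:3]@X+V[:3,3];r=np.hypot(*c[:2]);th=np.arctan2(r,c[2])
    print(a,b,(np.array([p["cx"],p["cy"]])+c[:2]/r*th*f)*1.5625)
E
```

```text
t: 2.22
eef_pos: [0.4645, -0.2132, 0.1495]
ee_rot: [-3.142, 0.0, 0.101]
force: [0.1, 0.2, 0.1]
width: 0.0867
gripper_force: 0.0
0 t=2.27 shift [-0.07  0.15 13.99] turn [ 0.    -0.     0.001]  rows>=2.2
-1 -1 [446.83517868 351.30127084]
-1 1 [360.44832168 351.50268389]
1 -1 [451.26947639 192.27671729]
1 1 [356.17471484 192.32938058]
```

View pics/w1.png

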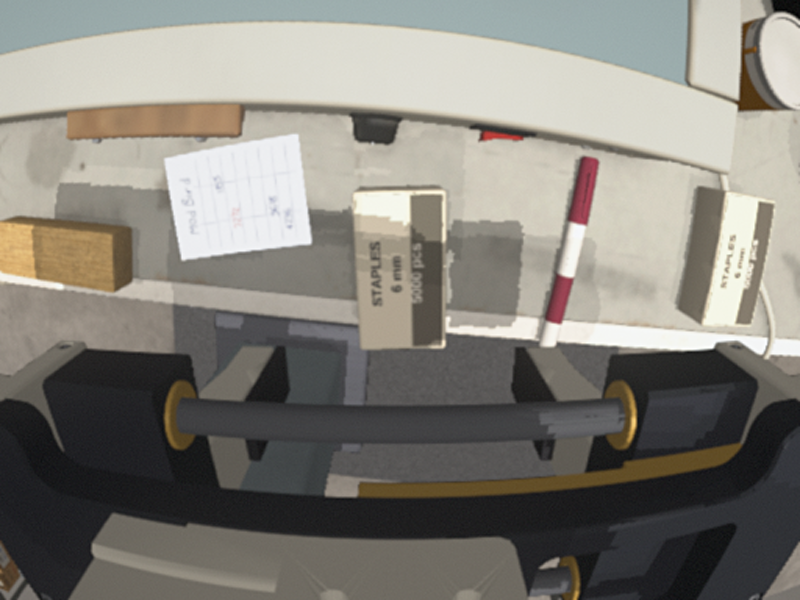

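```bash
python3 -m creep '[[[8.7,0,0,4,0,0,0],[8.7,0,0,8.5,0,0,-0.02],[8.7,0,0,11.5,0,0,-0.02],[8.7,0,0,13.2,0,0,-0.02],[8.7,0,0,13.95,0,0,-0.02],[8.7,0,0,13.95,0,0,-0.02],[5,0,0,13.95,0,0,-0.02],[5,0,0,13.95,0,0,-0.02],[5,0,0,13.95,0,0,-0.02],[5,0,0,13.95,0,0,-0.02],[5,0,0,13.95,0,0,-0.02]]]' 25
python3 - <<'E'
from h import *
import pickle
p=pickle.load(open("w1.pkl","rb"));V=np.array(p["view"]);f=192/np.tan(np.radians(p["vertical_fov"])/2)
def wh(u,v,z):
    q=np.array([u/1.5625-p["cx"],v/1.5625-p["cy"]]);r=np.hypot(*q);t=r/f
    w=V[:3,:3].T@np.array([*(q/r*np.sin(t)),np.cos(t)]);c=-V[:3,:3].T@V[:3,3];return (c+w*(z-c[2])/w[2])[:2]
a=np.array([wh(*x,.038) for x in((709,192),(775,203),(757,325),(701,323))]);print("carton2",a.round(4),a.mean(0));print(np.linalg.norm(np.diff(a,axis=0),axis=1))
a=np.array([wh(*x,.038) for x in((353,190),(446,190),(446,349),(362,349))]);print("carton1",a.mean(0));print(np.linalg.norm(np.diff(a,axis=0),axis=1))
E
```

```text
t: 3.65
eef_pos: [0.4647, -0.2134, 0.0103]
ee_rot: [3.141, -0.0, 0.121]
force: [-1.4, -0.0, 4.5]
width: 0.055
gripper_force: 25.0
carton2 [[ 0.5526 -0.4129]
 [ 0.5578 -0.4819]
 [ 0.4624 -0.4945]
 [ 0.4599 -0.4326]] [ 0.50816561 -0.45545887]
[0.06919966 0.0962369  0.06197459]
carton1 [ 0.47369474 -0.21233911]
[0.05373476 0.09970229 0.0533582 ]
```

```bash
python3 - <<'E'
from h import *
P=lanetool()
chain(([.45,-.15,.20],down(.12)),([.47,.1,.24],down(.35)),(lane(.046,.062,.13),P),(lane(.046,.062,.03),P))
E
```

```text
0 t=3.65 shift [ -0.69  -6.47 -18.97] turn [ 0.    -0.     0.001]  rows>=3.2
1 t=3.65 shift [  4.32 -31.04 -22.97] turn [ 0.    -0.    -0.229]  rows>=6.2
2 t=3.65 shift [ 17.13 -47.51 -17.2 ] turn [ 0.097  0.429 -0.438]  rows>=8.5
3 t=3.65 shift [ 20.94 -49.34  -8.13] turn [ 0.097  0.429 -0.438]  rows>=8.7
```

```bash
python3 -m creep '[[[5,0,0,-1.5,0,0,0],[5,0,0,-5,0,0,0],[5,0,-1,-9.5,0,0,0],[5,-0.5,-3,-14,0,0,0],[5,-0.5,-7,-18,0,0,0],[5,0,-12,-21,0,0,-0.05],[5,1.5,-17,-22.5,0,0,-0.1],[5,3,-22,-23,0,0,-0.16],[5,4.5,-27,-23,0,0.02,-0.2],[5,6,-32,-23,0.02,0.08,-0.25],[5,9,-37,-22,0.04,0.16,-0.3],[5,12,-41,-20.5,0.06,0.26,-0.35],[5,15,-45,-19,0.08,0.35,-0.4],[5,16.5,-47,-17.7,0.097,0.4,-0.43],[5,17.1,-47.5,-17.2,0.097,0.429,-0.438],[5,17.1,-47.5,-17.2,0.097,0.429,-0.438],[5,17.1,-47.5,-17.2,0.097,0.429,-0.438]]]' 25
python3 - <<'E'
from h import *
P=lanetool()
I=grab_frame("wrist");cv2.imwrite("pics/w2.png",cv2.resize(I,(800,600),interpolation=2))
I=grab_frame("scene");cv2.imwrite("pics/s2.png",I)
chain((lane(.046,.062,.03),P),(lane(.046,.062,.011),P))
s=get_state();print(s["force"],s["width"])
E
```

```text
t: 5.78
eef_pos: [0.5769, 0.2786, 0.1829]
ee_rot: [-3.142, -0.436, 0.566]
force: [0.8, 0.5, -1.4]
width: 0.0547
gripper_force: 25.0
0 t=5.88 shift [-3.000e-02 -1.000e-02  1.008e+01] turn [ 0.    -0.001 -0.001]  rows>=1.6
1 t=5.88 shift [-0.03 -0.02 11.98] turn [ 0.    -0.001 -0.001]  rows>=1.9
[ 0.60004061  1.05775349 -2.26506746] 0.05489555916792912
```

View pics/w2.png

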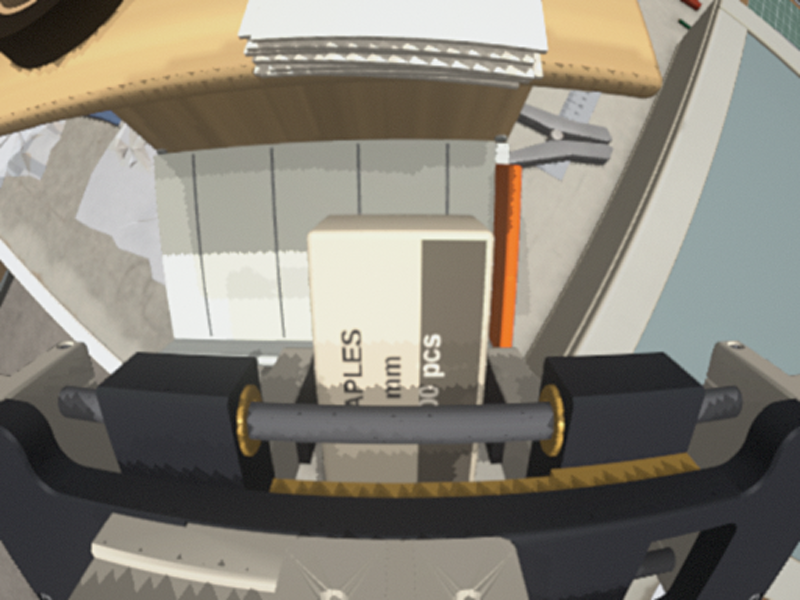

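```bash
cat >> h.py <<'E'
def wproj(X,p=None):
    p=p or camera_params("wrist");V=np.array(p["view"]);f=192/np.tan(np.radians(p["vertical_fov"])/2)
    c=V[:3,:3]@np.array(X)+V[:3,3];r=np.hypot(*c[:2]);return ((np.array([p["cx"],p["cy"]])+c[:2]/r*np.arctan2(r,c[2])*f)*1.5625).round(0)
E
python3 - <<'E'
from h import *
p=camera_params("wrist")
for n,l in dict(stoptop=(.118,0,.038),stoplow=(0,0,.038),deckBR=(.132,0,0),deckBL=(.132,.226,0),deckFL=(0,.226,0),bead200=(-.0025,.2,.031),bead150=(-.0025,.15,.031),mid=(.06,.226,0)).items(): print(n,wproj(lane(*l),p))
E
```

```text
stoptop [515. 171.]
stoplow [502. 369.]
deckBR [500. 146.]
deckBL [156. 158.]
deckFL [177. 342.]
bead200 [192. 365.]
bead150 [262. 368.]
mid [165. 262.]
```

```bash
python3 -m creep '[[[5,0.2,0,3,0,0,0],[5,0.2,0,7,0,0,0],[5,0.2,0,9.5,0,0,0],[5,0.2,0,11,0,0,0],[5,0.2,0,11.5,0,0,0],[5,0.2,0,11.7,0,0,0],[5,0.2,0,11.85,0,0,0],[5,0.2,0,11.85,0,0,0]]]' 25
```

```text
t: 6.88
eef_pos: [0.622, 0.307, 0.078]
ee_rot: [-3.139, -0.434, 0.566]
force: [0.3, 0.6, -1.8]
width: 0.0544
gripper_force: 25.0
```

```bash
python3 -c "
from h import *
s=get_state();print(LM.T@(s['eef_pos']-LO),s['force'],s['force']@LM)"
python3 -m creep '[[[5,0,0,0.05,0,0,0],[5,0,0,0.1,0,0,0],[5,0,0,0.1,0,0,0]]]'
python3 -c "
from h import *
s=get_state();print(LM.T@(s['eef_pos']-LO),s['force'],s['force']@LM)"
```

```text
[0.04974222 0.06157976 0.01320882] [ 0.2698055   0.64970122 -1.84065826] [-0.25544405  0.40323513 -1.91182616]
t: 7.25
eef_pos: [0.622, 0.3068, 0.0766]
ee_rot: [-3.139, -0.432, 0.567]
force: [0.5, -0.6, -1.7]
width: 0.055
gripper_force: 25.0
[0.04910583 0.06139757 0.01196712] [ 0.54750501 -0.56253242 -1.70087442] [-0.57395217 -0.76854028 -1.60906899]
```

```bash
python3 -m creep '[[[5,0,0,0.05,0,0,0],[5,0,0,0.1,0,0,0],[5,0,0,0.15,0,0,0],[5,0,0,0.15,0,0,0]]]'
python3 -c "
from h import *
s=get_state();print(LM.T@(s['eef_pos']-LO),s['force'],s['force']@LM)"
```

```text
t: 7.75
eef_pos: [0.6227, 0.307, 0.0754]
ee_rot: [-3.138, -0.431, 0.566]
force: [-0.4, -0.6, -1.6]
width: 0.0551
gripper_force: 25.0
[0.04922531 0.06121642 0.01057878] [-0.43161542 -0.57195615 -1.5664348 ] [-1.27033976 -0.25076612 -1.13600041]
```

```bash
python3 -m creep '[[[5,0,0,0.05,0,0,0],[5,0,0,0.1,0,0,0],[5,0,0,0.1,0,0,0]]]'
python3 -c "
from h import *
s=get_state();print(LM.T@(s['eef_pos']-LO),s['force'],s['force']@LM)"
```

```text
t: 8.12
eef_pos: [0.6232, 0.3072, 0.0747]
ee_rot: [-3.138, -0.431, 0.566]
force: [-0.3, -0.6, -2.7]
width: 0.0553
gripper_force: 25.0
[0.0494054  0.06116709 0.00973778] [-0.28206779 -0.58603307 -2.65427777] [-1.62259079 -0.34293913 -2.17204497]
```

```bash
python3 -m creep '[[[5,0,0,0.07,0,0,0],[5,0,0,0.15,0,0,0],[5,0,0,0.15,0,0,0]]]'
python3 -c "
from h import *
s=get_state();print(LM.T@(s['eef_pos']-LO),s['force'],s['force']@LM)"
```

```text
t: 8.5
eef_pos: [0.6234, 0.3073, 0.0743]
ee_rot: [-3.137, -0.431, 0.566]
force: [-8.8, -2.7, 7.6]
width: 0.0549
gripper_force: 25.0
[0.04949493 0.06108084 0.00930309] [-8.80492519 -2.72005217  7.57717922] [-4.85349276  2.43297444 10.62371309]
```

```bash
python3 -m creep '[[[5.8,0,0,0,0,0,0],[6.5,0,0,0,0,0,0],[6.5,0,0,0,0,0,0],[6.5,0,0,-1,0,0,0],[6.5,0,0,-3,0,0,0],[6.5,0,0,-7,0,0,0],[7.5,0,0,-12,0,0,0],[8.7,0,0,-14,0,0,0],[8.7,0,0,-14,0,0,0]]]'
python3 - <<'E'
from h import *
I=grab_frame("wrist");cv2.imwrite("pics/w3.png",cv2.resize(I,(800,600),interpolation=2))
p=camera_params("wrist")
for y in(.061-.0275,.061+.0275):
  print(wproj(lane(.1,y,.038),p),wproj(lane(0.02,y,.038),p))
c=np.array([.508,-.4555]);d=np.array([np.cos(.075),np.sin(.075)]);g=c-.009*d
chain(([.45,.05,.25],down(.2)),([.46,-.15,.22],down(.1)),([*g,.15],down(.075)),([*g,.0105],down(.075)))
E
```

```text
t: 9.62
eef_pos: [0.5753, 0.2762, 0.2033]
ee_rot: [-3.136, -0.434, 0.566]
force: [-0.1, -0.1, -0.3]
width: 0.0854
gripper_force: 0.0
[448. 206.] [445. 335.]
[353. 207.] [357. 335.]
0 t=9.68 shift [-18.56  12.29 -13.95] turn [-0.084 -0.426  0.362]  rows>=4.2
1 t=9.68 shift [-28.79  29.7  -15.45] turn [-0.105 -0.423  0.46 ]  rows>=7.1
2 t=9.68 shift [-43.64  57.64 -14.73] turn [-0.111 -0.422  0.485]  rows>=11.8
3 t=9.68 shift [-49.48  57.7   -2.06] turn [-0.111 -0.422  0.485]  rows>=12.2
```

View pics/w3.png

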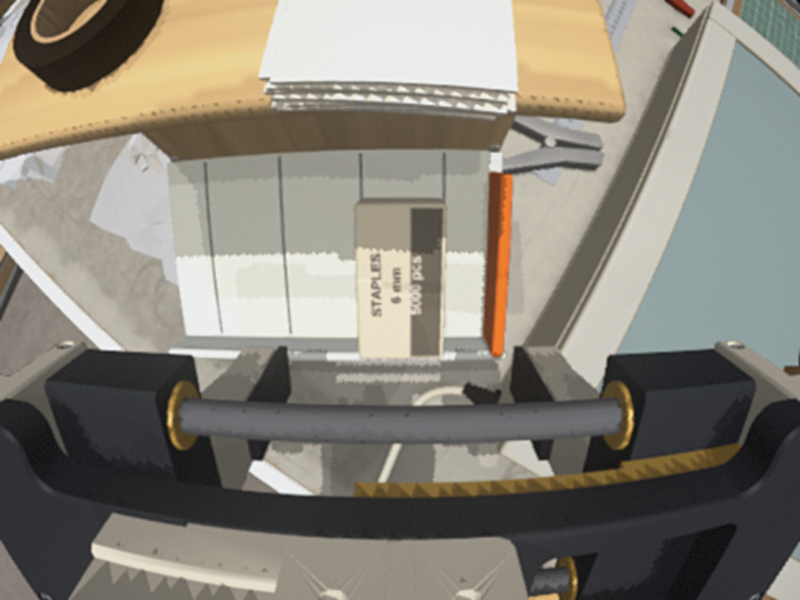

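```bash
python3 -m creep '[[[8.7,-4,2.5,-4,-0.01,-0.06,0.05],[8.7,-9,5.5,-8,-0.03,-0.18,0.14],[8.7,-14,9,-11.5,-0.06,-0.32,0.26],[8.7,-18.5,12.3,-14,-0.084,-0.426,0.362],[8.7,-21.5,17.5,-14.5,-0.09,-0.425,0.4],[8.7,-24.5,22.5,-15,-0.1,-0.424,0.43],[8.7,-28,28,-15.5,-0.105,-0.423,0.45],[8.7,-31,33,-15.5,-0.106,-0.423,0.46],[8.7,-34,38.5,-15.5,-0.107,-0.423,0.47],[8.7,-37,44,-15.5,-0.108,-0.422,0.475],[8.7,-39.5,49.5,-15.5,-0.11,-0.422,0.48],[8.7,-42,54,-15,-0.111,-0.422,0.485],[8.7,-43.6,57,-14.7,-0.111,-0.422,0.485],[8.7,-43.6,57.7,-14.7,-0.111,-0.422,0.485],[8.7,-43.6,57.7,-14.7,-0.111,-0.422,0.485]]]'
python3 - <<'E'
from h import *
c=np.array([.508,-.4555]);d=np.array([np.cos(.075),np.sin(.075)]);g=c-.009*d
p=camera_params("wrist")
I=grab_frame("wrist");cv2.imwrite("pics/w4.png",cv2.resize(I,(800,600),interpolation=2))
chain(([*g,.0105],down(.075)))
n=np.array([-d[1],d[0]])
for a in(-1,1):
  for b in(1,-1): print(a,b,wproj([*(c+a*.05*d+b*.0275*n),.038],p))
E
```

```text
t: 11.55
eef_pos: [0.4992, -0.4567, 0.1485]
ee_rot: [3.142, 0.003, 0.074]
force: [0.4, 0.5, 0.7]
width: 0.0871
gripper_force: 0.0
0 t=11.60 shift [-1.000e-02 -1.000e-02  1.388e+01] turn [ 0.     0.002 -0.001]  rows>=2.2
-1 1 [358. 350.]
-1 -1 [444. 350.]
1 1 [353. 190.]
1 -1 [448. 190.]
```

View pics/w4.png

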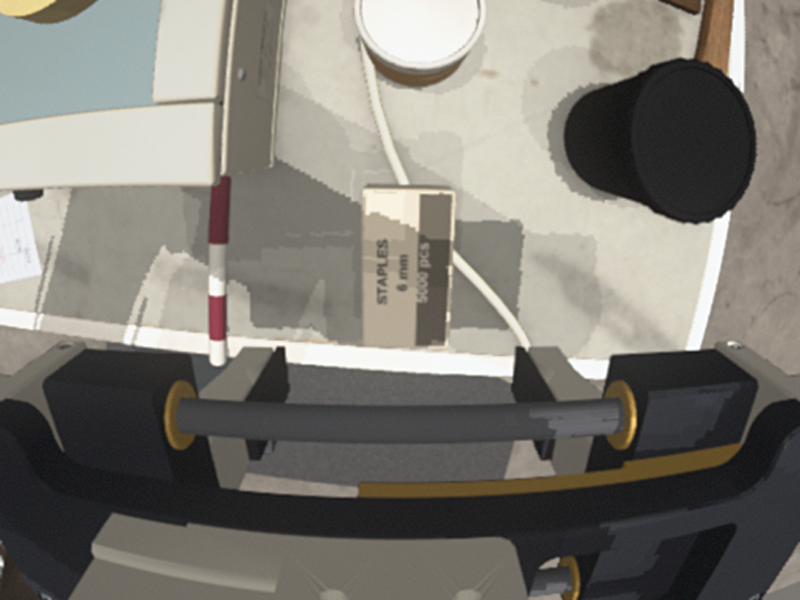

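```bash
python3 -m creep '[[[8.7,0.2,0.35,4,0,0,0.025],[8.7,0.2,0.35,8.5,0,0,0.025],[8.7,0.2,0.35,11.5,0,0,0.025],[8.7,0.2,0.35,13.2,0,0,0.025],[8.7,0.2,0.35,13.85,0,0,0.025],[8.7,0.2,0.35,13.85,0,0,0.025],[5,0.2,0.35,13.85,0,0,0.025],[5,0.2,0.35,13.85,0,0,0.025],[5,0.2,0.35,13.85,0,0,0.025],[5,0.2,0.35,13.85,0,0,0.025],[5,0.2,0.35,13.85,0,0,0.025]]]' 25
python3 - <<'E'
from h import *
P=lanetool();y=.147
chain(([.48,-.42,.20],down(.05)),([.44,-.1,.25],down(.2)),([.44,.15,.25],down(.4)),(lane(.048,y,.12),P),(lane(.048,y,.03),P))
E
```

```text
t: 12.98
eef_pos: [0.5018, -0.4604, 0.0121]
ee_rot: [3.14, 0.001, 0.05]
force: [-0.7, 0.3, 2.3]
width: 0.0551
gripper_force: 25.0
0 t=12.97 shift [ -1.99  -4.12 -18.8 ] turn [ 0.002  0.001 -0.   ]  rows>=3.1
1 t=12.97 shift [ -4.41 -36.27 -23.84] turn [ 0.001  0.001 -0.15 ]  rows>=7.0
2 t=12.97 shift [ -3.17 -61.24 -23.88] turn [ 0.001  0.001 -0.35 ]  rows>=10.5
3 t=12.97 shift [  7.51 -81.14 -16.33] turn [ 0.114  0.428 -0.509]  rows>=13.3
4 t=12.97 shift [ 10.82 -83.03  -8.18] turn [ 0.114  0.428 -0.509]  rows>=13.5
```

```bash
python3 -m creep '[[[5,0,0,-1.5,0,0,0],[5,-0.5,0,-5,0,0,0],[5,-1,-1,-9.5,0,0,0],[5,-1.5,-2.5,-14,0,0,0],[5,-2,-6,-18,0,0,0],[5,-2.5,-11,-21,0,0,-0.02],[5,-3,-16.5,-22.5,0,0,-0.04],[5,-3.5,-22.5,-23.3,0,0,-0.07],[5,-4,-28.5,-23.8,0,0,-0.1],[5,-4.4,-34.5,-23.8,0,0,-0.14],[5,-4.2,-40.5,-23.8,0,0,-0.18],[5,-4,-46.5,-23.8,0,0,-0.23],[5,-3.6,-52.5,-23.8,0,0,-0.29],[5,-3.3,-58,-23.8,0,0,-0.34],[5,-2,-63.5,-23.5,0.02,0.09,-0.38],[5,1,-69,-22,0.05,0.2,-0.42],[5,3.5,-74,-20,0.08,0.3,-0.46],[5,6,-78.5,-18,0.1,0.38,-0.49],[5,7.5,-81,-16.4,0.114,0.428,-0.509],[5,7.5,-81.1,-16.3,0.114,0.428,-0.509]]]' 25
python3 - <<'E'
from h import *
P=lanetool();y=.147
chain((lane(.048,y,.03),P),(lane(.048,y,.0135),P),(lane(.048,y,.011),P))
print(get_state()["width"])
E
```

```text
t: 15.48
eef_pos: [0.5356, 0.3529, 0.1712]
ee_rot: [3.139, -0.432, 0.569]
force: [1.0, -0.8, -2.0]
width: 0.0549
gripper_force: 25.0
0 t=15.47 shift [ 0.29 -0.04  8.81] turn [0.001 0.004 0.002]  rows>=1.4
1 t=15.47 shift [ 0.29 -0.04 10.46] turn [0.001 0.004 0.002]  rows>=1.7
2 t=15.47 shift [ 0.29 -0.04 10.71] turn [0.001 0.004 0.002]  rows>=1.7
0.05493967155260434
```

```bash
python3 -m creep '[[[5,0.2,0,2.5,0,0,0],[5,0.2,0,6,0,0,0],[5,0.2,0,8.5,0,0.003,0],[5,0.2,0,9.8,0,0.004,0],[5,0.2,0,10.3,0,0.004,0],[5,0.2,0,10.5,0,0.004,0],[5,0.2,0,10.6,0,0.004,0],[5,0.2,0,10.7,0,0.004,0],[5,0.2,0,10.75,0,0.004,0],[5,0.2,0,10.75,0,0.004,0]]]'
python3 -c "
from h import *
s=get_state();print(LM.T@(s['eef_pos']-LO),s['force'],s['force']@LM)"
```

```text
t: 16.73
eef_pos: [0.5783, 0.3812, 0.0865]
ee_rot: [3.14, -0.423, 0.568]
force: [0.0, -0.2, -2.6]
width: 0.0548
gripper_force: 25.0
[0.05608026 0.14759644 0.0196339 ] [ 0.02010359 -0.23413434 -2.57688391] [-1.1876038  -0.20831555 -2.28948806]
```

```bash
python3 -m creep '[[[5,0,0,0,0,0,0],[5,0,0,0,0,0,0]]]'
python3 -c "
from h import *
s=get_state();print(LM.T@(s['eef_pos']-LO),s['force']@LM,s['q'].round(3));P=lanetool();chain((lane(.050,.147,.0135),P))"
```

```text
t: 16.98
eef_pos: [0.5783, 0.3808, 0.0861]
ee_rot: [3.14, -0.423, 0.567]
force: [-0.5, -0.1, -2.5]
width: 0.0551
gripper_force: 25.0
[0.05565507 0.14731628 0.01934762] [-1.51909334  0.19374659 -2.09287371] [ 0.571  0.291 -0.858  1.617 -0.003 -0.05 ]
0 t=16.98 shift [-0.56  0.03  0.59] turn [0.001 0.014 0.   ]  rows>=0.1
```

```bash
python3 -m creep '[[[5,0,0,-1,0,-0.02,0],[5,0,0,-3,0,-0.05,0],[5,0,0,-5,0,-0.08,0],[5,0,0,-6,0,-0.08,0],[5,0,0,-6,0,-0.08,0],[5,0,0,-6,0,-0.08,0]]]'
python3 -c "
from h import *
s=get_state();print(LM.T@(s['eef_pos']-LO),s['force']@LM,s['q'].round(3));P=lanetool();chain((lane(.050,.147,.0135),P))"
```

```text
t: 17.73
eef_pos: [0.5556, 0.3694, 0.1413]
ee_rot: [-3.138, -0.342, 0.565]
force: [0.6, 0.2, -1.4]
width: 0.055
gripper_force: 24.8
[0.05613068 0.14987727 0.08008435] [-0.04049478 -0.09606946 -1.49333547] [ 0.94   0.234 -0.531  0.254 -0.498  0.992]
0 t=17.73 shift [0.02 0.31 6.69] turn [-0.003  0.094 -0.001]  rows>=1.1
```

```bash
python3 -c "
from h import *
P=lanetool();chain((lane(.055,.147,.022),lanetool(-4.5)))"
python3 -m creep '[[[5,0.3,0.3,1.5,0,0,0],[5,0.5,0.3,3.5,0,0.01,0],[5,0.5,0.3,4.8,0,0.01,0],[5,0.5,0.3,4.8,0,0.01,0]]]'
python3 -c "
from h import *
s=get_state();print(LM.T@(s['eef_pos']-LO),s['force']@LM,s['q'].round(3));P=lanetool();chain((lane(.055,.147,.0135),P))"
```

```text
0 t=17.73 shift [0.43 0.3  5.79] turn [-0.003  0.016 -0.001]  rows>=0.9
t: 18.23
eef_pos: [0.5768, 0.3745, 0.0948]
ee_rot: [3.138, -0.349, 0.567]
force: [-0.3, 0.4, -1.8]
width: 0.0553
gripper_force: 24.8
[0.05520769 0.14278478 0.02918302] [-0.80704112  0.5104207  -1.58750366] [ 0.911  0.317 -0.571  0.331 -0.372  0.935]
0 t=18.23 shift [ 0.12 -0.43  1.56] turn [ 0.003  0.088 -0.   ]  rows>=0.5
```

```bash
python3 -m creep '[[[5,0,-0.1,0.1,0,0.02,0],[5,0,-0.2,0.2,0,0.04,0],[5,0.1,-0.4,0.3,0,0.055,0],[5,0.1,-0.4,0.3,0,0.055,0]]]'
python3 -c "
from h import *
s=get_state();print(LM.T@(s['eef_pos']-LO),s['force']@LM,s['q'].round(3));P=lanetool();chain((lane(.055,.147,.0135),P))"
```

```text
t: 18.73
eef_pos: [0.5764, 0.3795, 0.0948]
ee_rot: [3.139, -0.407, 0.567]
force: [0.1, -0.4, -3.4]
width: 0.0553
gripper_force: 24.8
[0.05727117 0.14726665 0.02820996] [-1.58670147 -0.33245871 -3.05228354] [ 0.88   0.296 -0.713  0.626 -0.213  0.667]
0 t=18.73 shift [-0.18  0.02  1.48] turn [0.002 0.029 0.   ]  rows>=0.2
```

```bash
python3 -m creep '[[[5,-0.1,0,0.4,0,0,0],[5,-0.2,0,0.8,0,0,0],[5,-0.2,0,1.1,0,0,0],[5,-0.2,0,1.2,0,0,0],[5,-0.2,0,1.2,0,0,0]]]'
python3 -c "
from h import *
s=get_state();print(LM.T@(s['eef_pos']-LO),s['force']@LM,s['q'].round(3));P=lanetool();chain((lane(.053,.147,.011),P))"
```

```text
t: 19.35
eef_pos: [0.5792, 0.382, 0.0832]
ee_rot: [3.14, -0.408, 0.567]
force: [-0.0, -0.4, -3.4]
width: 0.0549
gripper_force: 24.8
[0.05581174 0.14781653 0.01617508] [-1.67494463 -0.31844868 -2.98108003] [ 0.837  0.312 -0.76   0.8   -0.15   0.528]
0 t=19.35 shift [-0.27  0.08  0.53] turn [ 0.002  0.028 -0.   ]  rows>=0.2
```

```bash
python3 -m creep '[[[5,-0.1,0,0.1,0,-0.005,0],[5,-0.2,0,0.15,0,-0.01,0],[5,-0.3,0,0.2,0,-0.015,0],[5,-0.35,0,0.25,0,-0.015,0],[5,-0.35,0,0.25,0,-0.015,0]]]'
python3 -c "
from h import *
s=get_state();print(LM.T@(s['eef_pos']-LO),s['force']@LM,s['q'].round(3));P=lanetool();chain((lane(.053,.147,.011),P))"
```

```text
t: 19.98
eef_pos: [0.5774, 0.3819, 0.0803]
ee_rot: [3.141, -0.395, 0.567]
force: [-0.3, -0.5, 2.5]
width: 0.0549
gripper_force: 24.9
[0.05307002 0.14873869 0.01419754] [ 0.63276108 -0.23146179  2.48595257] [ 0.873  0.321 -0.716  0.646 -0.194  0.651]
0 t=19.98 shift [0.01 0.17 0.32] turn [0.    0.042 0.001]  rows>=0.2
```

```bash
python3 -m creep '[[[5,0,0,0,0,0,0],[5,-0.05,0,0.1,0,0,0],[5,-0.1,0,0.2,0,0,0],[5,-0.1,0,0.3,0,0,0],[5,-0.1,0,0.3,0,0,0]]]' 7
python3 -c "
from h import *
s=get_state();print(LM.T@(s['eef_pos']-LO),s['force']@LM,s['q'].round(3));P=lanetool();chain((lane(.053,.147,.011),P))"
```

```text
t: 20.6
eef_pos: [0.5769, 0.3806, 0.0761]
ee_rot: [3.14, -0.392, 0.567]
force: [-5.2, -2.8, 3.6]
width: 0.0546
gripper_force: 7.0
[0.05031848 0.14789333 0.01086268] [-3.84777124  0.47582864  5.7510203 ] [ 0.862  0.325 -0.732  0.691 -0.178  0.613]
0 t=20.60 shift [ 0.27  0.09 -0.03] turn [0.002 0.044 0.   ]  rows>=0.2
```

```bash
python3 -m creep '[[[5.8,0,0,0,0,0,0],[6.5,0,0,0,0,0,0],[6.5,0,0,0,0,0,0],[6.5,0,0,-0.5,0,0,0],[6.5,0,0,-2,0,0,0],[6.5,0,0,-5,0,0,0],[6.5,0,0,-9,0,-0.05,0],[6.5,0,0,-13,0,-0.1,0],[6.5,-1,0,-15,0,-0.15,0],[6.5,-1,0,-15,0,-0.15,0]]]'
python3 - <<'E'
from h import *
I=grab_frame("wrist");cv2.imwrite("pics/w5.png",cv2.resize(I,(800,600),interpolation=2))
p=camera_params("wrist");s=get_state();print(s["q"].round(3),s["force"],LM.T@(s['eef_pos']-LO))
for x,y in((.1,.120),(.1,.175),(.02,.12),(.02,.175)): print((x,y),wproj(lane(x,y,.038),p))
for x in(0,.118): print("stop",wproj(lane(x,0,.038),p))
E
```

```text
t: 21.85
eef_pos: [0.5214, 0.3464, 0.2129]
ee_rot: [-3.141, -0.246, 0.566]
force: [0.6, 0.2, -1.1]
width: 0.0653
gripper_force: 0.0
[ 0.954  0.147 -0.389  0.127 -0.812  1.106] [-0.86382709  0.35216292 -0.84959134] [0.04783107 0.14847657 0.1611213 ]
(0.1, 0.12) [450. 164.]
(0.1, 0.175) [354. 164.]
(0.02, 0.12) [445. 287.]
(0.02, 0.175) [359. 288.]
stop [611. 312.]
stop [642. 146.]
```

View pics/w5.png

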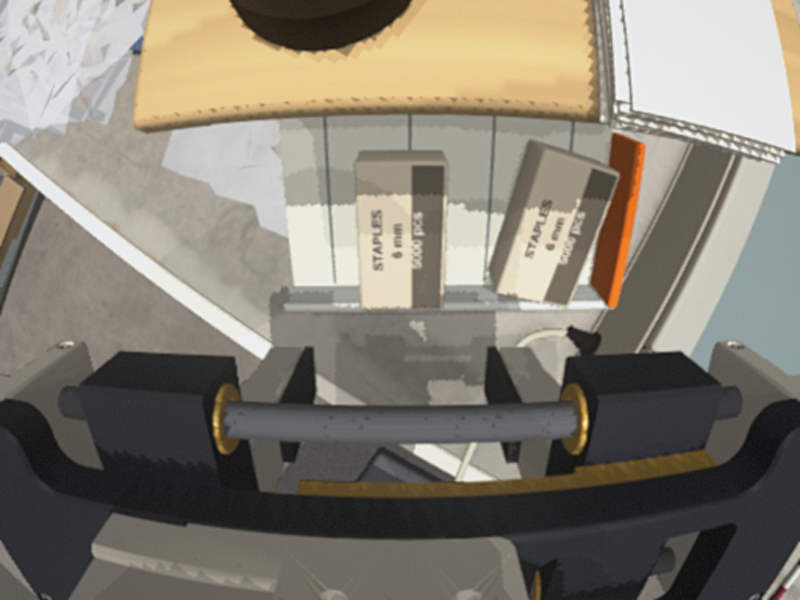

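```bash
python3 - <<'E'
from h import *
s=get_state();p=camera_params("wrist");V=np.array(p["view"]);c=-V[:3,:3].T@V[:3,3];R0=R.from_euler("xyz",s["ee_rot"])
print("cam in tool",R0.inv().apply(c-s["eef_pos"]))
print("edge",hit("top",369/1.5625,371/1.5625,0),hit("top",369/1.5625,377/1.5625,0),"boxfront", hit("top",420/1.5625,299/1.5625,.113),hit("top",330/1.5625,299/1.5625,.113))
chain(([.50,.25,.25],down(.3)),([.496,.062,.15],down(0)),([.496,.062,.012],down(0)))
E
```

```text
cam in tool [ 0.08117945 -0.0005493  -0.15695671]
edge [0.4333095  0.05364136 0.        ] [0.41812828 0.05349104 0.        ] boxfront [ 0.59573678 -0.07270294  0.113     ] [0.59571487 0.14368284 0.113     ]
0 t=21.90 shift [-5.78  6.95 -5.43] turn [-0.032 -0.243  0.265]  rows>=1.9
1 t=21.90 shift [-18.31  22.6    1.76] turn [-0.069 -0.238  0.563]  rows>=4.7
2 t=21.90 shift [-21.65  22.59  15.15] turn [-0.069 -0.238  0.563]  rows>=5.6
```

```bash
python3 -c "
from h import *
chain(([.47,.27,.25],down(.35)),([.44,.055,.17],down(0)))"
python3 -m creep '[[[6,-2.5,1.5,-3,-0.01,-0.06,0.06],[4,-5.5,4,-5,-0.02,-0.15,0.14],[2,-8.5,7.5,-6,-0.032,-0.243,0.265],[0,-12,11.5,-5,-0.05,-0.24,0.35],[0,-16,15.5,-3,-0.06,-0.24,0.45],[0,-20,19.5,-1,-0.069,-0.238,0.53],[0,-23,22,0,-0.069,-0.238,0.563],[0,-23,22.5,0,-0.069,-0.238,0.563],[0,-23,22.5,0,-0.069,-0.238,0.563]]]'
cat >> h.py <<'E'
def wimg():
    p=camera_params("wrist");return p,grab_frame("wrist")
def wunproj(p,uv,z):
    V=np.array(p["view"]);f=192/np.tan(np.radians(p["vertical_fov"])/2)
    q=np.atleast_2d(uv)-[p["cx"],p["cy"]];r=np.linalg.norm(q,axis=1,keepdims=True);t=r/f
    w=np.hstack([q/r*np.sin(t),np.cos(t)])@V[:3,:3];c=-V[:3,:3].T@V[:3,3];return (c+w*((z-c[2])/w[:,2:]))[:,:2]
E
python3 - <<'E'
from h import *
s=get_state();print(s["eef_pos"],s["ee_rot"],s["q"].round(2))
p,I=wimg();cv2.imwrite("pics/w6.png",I)
h=cv2.cvtColor(I,cv2.COLOR_BGR2HSV)
q=wunproj(p,np.array([(u,v) for v in range(384) for u in range(512)]),.03).reshape(384,512,2)
# sample colours on predicted block top
V=[]
for a in(-.01,0,.01):
  for b in(-.04,0,.04):
    px=wproj([.4595+a+.039*b,.0527+b,.03],p)/1.5625; u,v=px.astype(int); V.append((u,v,*h[v,u]))
print(np.array(V))
E
```

```text
0 t=21.90 shift [-7.19  3.66 -5.79] turn [-0.026 -0.243  0.215]  rows>=1.7
1 t=21.90 shift [-22.78  20.19  -1.42] turn [-0.069 -0.238  0.563]  rows>=4.9
t: 23.02
eef_pos: [0.4535, 0.0353, 0.1554]
ee_rot: [3.139, 0.001, -0.0]
force: [-0.8, 1.2, 0.5]
width: 0.0001
gripper_force: 0.0
[0.45352109 0.03530827 0.15536948] [ 3.13891476e+00  1.26056705e-03 -1.79952706e-04] [ 0.51  0.06 -0.56  0.   -0.96  1.05]
[[279 185  17 117 152]
 [239 183  17 123 143]
 [199 182  18 122 148]
 [279 175  17 117 146]
 [239 174  18 115 138]
 [199 172  18 111 138]
 [279 165  18 115 129]
 [238 164  18 116 143]
 [198 163  17 111 143]]
```

```bash
cat >> h.py <<'E'
from scipy.optimize import minimize
def fitmask(p,mask,sz,g):
    def hull(x):
        c,s_=np.cos(x[2]),np.sin(x[2]);P=[]
        for a in(-.5,.5):
            for b in(-.5,.5):
                for z in(0,sz[2]):
                    lx,ly=a*sz[0],b*sz[1];P.append(wproj_([x[0]+c*lx-s_*ly,x[1]+s_*lx+c*ly,z],p))
        return cv2.convexHull(np.array(P,np.float32))
    def wproj_(X,p):
        V=np.array(p["view"]);f=192/np.tan(np.radians(p["vertical_fov"])/2)
        c=V[:3,:3]@np.array(X)+V[:3,3];r=np.hypot(*c[:2]);return np.array([p["cx"],p["cy"]])+c[:2]/r*np.arctan2(r,c[2])*f
    def cost(x):
        m=np.zeros(mask.shape,np.uint8);cv2.fillPoly(m,[(hull(x)*16).round().astype(np.int32)],1,shift=4)
        m=m>0;return 1-(m&mask).sum()/(m|mask).sum()
    b=minimize(cost,g,method="Nelder-Mead",options=dict(initial_simplex=[np.add(g,d) for d in([0,0,0],[.01,0,0],[0,.01,0],[0,0,.1])]))
    return b.x,b.fun
def comp(mask,u,v):
    n,l=cv2.connectedComponents(cv2.morphologyEx(mask.astype(np.uint8),cv2.MORPH_OPEN,np.ones((3,3))));return l==l[v,u]
E
python3 - <<'E'
from h import *
p=camera_params("wrist");I=cv2.imread("pics/w6.png");h=cv2.cvtColor(I,cv2.COLOR_BGR2HSV).astype(int)
m=(abs(h[...,0]-17)<6)&(h[...,1]>80)
c=comp(m,239,174);ys,xs=np.where(c);print(c.sum(),xs.min(),xs.max(),ys.min(),ys.max())
print(fitmask(p,c,[.045,.13,.03],[.4595,.0527,-.039]))
E
```

```text
5884 172 301 145 194
(array([ 0.46199682,  0.05614466, -0.05086452]), np.float64(0.07918622848200318))
```

```bash
python3 -c "
from h import *
chain(([.497,.076,.12],down(0)),([.497,.076,.012],down(0)))"
```

```text
0 t=23.07 shift [ 4.33 -4.02  3.56] turn [0.002 0.001 0.001]  rows>=1.1
1 t=23.07 shift [ 4.34 -4.04 14.36] turn [0.002 0.001 0.001]  rows>=2.5
```

```bash
python3 -m creep '[[[0,3,-3,0,0,0,0],[0,4.3,-4,2,0.002,0,0],[0,4.3,-4,5,0.002,0,0],[0,4.3,-4,8.5,0.002,0,0],[0,4.3,-4,11,0.002,0,0],[0,4.3,-4,12.5,0.002,0,0],[0,4.3,-4,13.3,0.002,0,0],[0,4.3,-4,14.1,0.002,0,0],[0,4.3,-4,14.1,0.002,0,0]]]'
```

```text
t: 24.2
eef_pos: [0.496, 0.0757, 0.0146]
ee_rot: [3.142, 0.001, 0.001]
force: [-0.1, 0.6, 0.3]
width: 0.0005
gripper_force: 0.0
```

```bash
python3 -m creep '[[[0,0,1.2,0,0,0,0],[0,-0.5,1.2,0,0,0,0],[0,-0.9,1.2,0,0,0,0],[0,-1.3,1.2,0,0,0,0],[0,-1.7,1.2,0,0,0,0],[0,-2.1,1.2,0,0,0,0],[0,-2.4,1.2,0,0,0,0],[0,-2.4,1.2,0,0,0,0],[0,-1.6,1.2,-1,0,0,0],[0,-1.6,1.2,-5,0,0,0],[4,-3,1.2,-10,0,0,0],[8.7,-5,1.2,-14,0,0,0],[8.7,-5,1.2,-14,0,0,0],[8.7,-5,1.2,-14,0,0,0]]]'
python3 - <<'E'
from h import *
p,I=wimg();cv2.imwrite("pics/w7.png",I);h=cv2.cvtColor(I,cv2.COLOR_BGR2HSV).astype(int)
u,v=(wproj([.442,.056,.03],p)/1.5625).astype(int);print(u,v,h[v,u])
c=comp((abs(h[...,0]-17)<6)&(h[...,1]>80),u,v);ys,xs=np.where(c);print(c.sum(),xs.min(),xs.max(),ys.min(),ys.max())
print(fitmask(p,c,[.045,.13,.03],[.442,.056,.05]))
E
```

```text
t: 25.95
eef_pos: [0.4463, 0.0634, 0.1552]
ee_rot: [-3.141, 0.001, 0.0]
force: [0.3, 1.1, -0.7]
width: 0.0349
gripper_force: 0.0
264 184 [ 18 118 149]
5980 200 328 161 208
(array([0.43794099, 0.05705802, 0.00652746]), np.float64(0.05989624272913063))
```

```bash
cat >> h.py <<'E'
AL=np.radians(40); GO=.0188
def pick(bx,by,yaw,back=0,g=.05,h=.024):
    rot=down(-np.pi/2+yaw)*R.from_euler("y",AL)
    G=np.array([bx-np.sin(yaw)*g,by+np.cos(yaw)*g,h]); z=rot.apply([0,0,1]); return G+(GO-back)*z,rot
def push(x,yf,zc,lean=12,g=.05,h=.024,up=0):
    ly=LM[:,1]; L=R.from_rotvec(-np.radians(lean)*ly)
    rot=L*down(TH-np.pi/2)*R.from_euler("y",AL); u=L.apply([0,0,1])
    G=lane(x,yf,zc)+ly*(.065+g)+u*(h-.015)+np.array([0,0,up]); return G+GO*rot.apply([0,0,1]),rot
E
python3 -c "
from h import *
b=(.438,.057,.0065)
print(pick(*b)[0],pick(*b,back=.1)[0],push(.046,.24,.028)[0],push(.046,.11,.028)[0])
chain(pick(*b,back=.12),pick(*b,back=.08),pick(*b))"
```

```text
[0.43775355 0.09491479 0.00959836] [0.43733574 0.1591922  0.08620281] [0.46371192 0.53972585 0.08453346] [0.5335135  0.4300548  0.08453346]
0 t=26.00 shift [ -0.87 -10.89   5.3 ] turn [-0.543  0.549  1.496]  rows>=9.0
1 t=26.00 shift [-0.85 -8.32  8.37] turn [-0.543  0.549  1.496]  rows>=9.0
2 t=26.00 shift [-0.8  -3.17 14.49] turn [-0.543  0.549  1.496]  rows>=9.0
```

```bash
python3 -m creep '[[[8.7,-0.3,-2,-1,-0.06,0.06,0.16],[8.7,-0.5,-4,-2,-0.12,0.12,0.33],[8.7,-0.8,-6,-3,-0.18,0.18,0.5],[8.7,-0.9,-8,-4,-0.24,0.24,0.66],[8.7,-0.9,-9,-4,-0.3,0.3,0.83],[8.7,-0.9,-10,-3,-0.36,0.365,0.99],[8.7,-0.9,-11,-1,-0.42,0.425,1.16],[8.7,-0.9,-11,1,-0.48,0.485,1.32],[8.7,-0.9,-11,3,-0.543,0.549,1.496],[8.7,-0.9,-10.9,5.3,-0.543,0.549,1.496],[8.7,-0.9,-10.9,5.3,-0.543,0.549,1.496],[8.7,-0.9,-10.9,5.3,-0.543,0.549,1.496]]]'
python3 -c "
from h import *
b=(.438,.057,.0065);print(get_state()['q'].round(2))
chain(pick(*b,back=.05),pick(*b))"
```

```text
t: 27.5
eef_pos: [0.4371, 0.1721, 0.1017]
ee_rot: [3.14, -0.699, -1.562]
force: [0.5, -0.5, -0.4]
width: 0.0869
gripper_force: 0.0
[ 1.07  0.45 -0.53  0.34 -1.24 -1.28]
0 t=27.50 shift [-0.02 -0.01  7.02] turn [-0.    -0.001  0.002]  rows>=1.1
1 t=27.50 shift [-2.000e-02 -1.000e-02  1.202e+01] turn [-0.    -0.001  0.002]  rows>=1.9
```

```bash
python3 -m creep '[[[8.7,0,0,3.5,0,0,0],[8.7,0,0,7,0,0,0],[8.7,0,0,9.5,0,0,0],[8.7,0,0,11,0,0,0],[8.7,0,0,11.7,0,0,0],[8.7,0,0,12,0,0,0],[8.7,0,0,12,0,0,0],[3.5,0,0,12,0,0,0],[3.5,0,0,12,0,0,0],[3.5,0,0,12,0,0,0],[3.5,0,0,12,0,0,0],[3.5,0,0,12,0,0,0],[3.5,0,0,12,0,0,0]]]' 40
python3 -c "
from h import *
s=get_state();print(s['force'],s['width'])
chain(([.45,.2,.2],pick(.4,0,0)[1]),push(.046,.26,.028,up=.10),push(.046,.24,.028,up=.10),push(.046,.24,.028))"
```

```text
t: 29.12
eef_pos: [0.4375, 0.0952, 0.0099]
ee_rot: [-3.141, -0.698, -1.565]
force: [-0.3, 0.9, 0.5]
width: 0.0459
gripper_force: 39.2
[-0.33524945  0.90822922  0.50449297] 0.04585645696542291
0 t=29.12 shift [  4.2   -1.33 -21.29] turn [-0.004 -0.     0.004]  rows>=3.5
1 t=29.12 shift [-24.11  -1.84 -43.03] turn [ 0.515 -0.059 -0.297]  rows>=7.9
2 t=29.12 shift [-22.81  -2.91 -41.94] turn [ 0.515 -0.059 -0.297]  rows>=7.7
3 t=29.12 shift [-29.24  -2.9  -34.28] turn [ 0.515 -0.059 -0.297]  rows>=7.2
```

```bash
python3 -c "
from h import *
chain(([.44,.12,.12],pick(.4,0,0)[1]),([.44,.22,.2],pick(.4,0,0.1)[1]),([.43,.36,.21],pick(.4,0,0.3)[1]),push(.036,.21,.028,up=.11),push(.046,.21,.028,up=.03))"
```

```text
0 t=29.12 shift [  5.18  -0.27 -10.03] turn [-0.004 -0.     0.004]  rows>=1.8
1 t=29.12 shift [  2.66  -0.34 -22.59] turn [ 0.06  -0.    -0.072]  rows>=3.6
2 t=29.12 shift [ -7.42   0.57 -32.36] turn [ 0.188 -0.    -0.225]  rows>=5.3
3 t=29.12 shift [-20.13  -3.74 -40.44] turn [ 0.515 -0.059 -0.297]  rows>=7.3
4 t=29.12 shift [-25.37  -4.5  -34.95] turn [ 0.515 -0.059 -0.297]  rows>=6.9
```

```bash
python3 -m creep '[[[3.5,0.8,0,-1,0,0,0],[3.5,3,-0.1,-4.5,0,0,0],[3.5,5.2,-0.3,-10,0,0,0],[3.5,4.8,-0.3,-14.5,0.02,0,-0.02],[3.5,3.8,-0.3,-19,0.04,0,-0.05],[3.5,2.7,-0.3,-22.6,0.06,0,-0.07],[3.5,-0.5,0,-26,0.1,0,-0.12],[3.5,-4,0.3,-29.2,0.14,0,-0.17],[3.5,-7.4,0.6,-32.4,0.19,0,-0.225],[3.5,-11,-0.3,-35,0.27,-0.015,-0.24],[3.5,-15,-1.5,-37.5,0.36,-0.03,-0.26],[3.5,-18,-2.7,-39.2,0.44,-0.045,-0.28],[3.5,-20.1,-3.7,-40.4,0.515,-0.059,-0.297],[3.5,-20.1,-3.7,-40.4,0.515,-0.059,-0.297],[3.5,-20.1,-3.7,-40.4,0.515,-0.059,-0.297]]]'
cat > /tmp/w.py <<'E'
E
python3 - <<'E'
from h import *
s=get_state();print(s["q"].round(2),s["width"],s["force"])
chain(push(.046,.21,.028,up=.03),push(.046,.21,.028))
I=grab_frame("top");cv2.imwrite("pics/t8.png",I);p,I=wimg();cv2.imwrite("pics/w8.png",I)
E
```

```text
t: 31.0
eef_pos: [0.4716, 0.5083, 0.1907]
ee_rot: [-2.872, -0.68, -1.178]
force: [0.5, -0.0, -0.5]
width: 0.046
gripper_force: 39.2
[ 1.38  0.54 -0.21  0.61 -1.31 -1.21] 0.04596401465099703 [ 0.51840579 -0.03605563 -0.53383718]
0 t=31.00 shift [-4.98  0.58  5.83] turn [ 0.001 -0.    -0.001]  rows>=1.2
1 t=31.00 shift [-6.87  1.2   8.08] turn [ 0.001 -0.    -0.001]  rows>=1.7
```

```bash
python3 -m creep '[[[3.5,-2,0.2,2.3,0,0,0],[3.5,-4.5,0.5,5.2,0,0,0],[3.5,-6,0.9,7,0,0,0],[3.5,-6.7,1.2,7.9,0,0,0],[3.5,-6.9,1.2,8.1,0,0,0],[3.5,-6.9,1.2,8.1,0,0,0]]]'
python3 - <<'E'
from h import *
s=get_state();print(s["q"].round(2),s["force"]@LM)
chain(push(.046,.21,.028),push(.046,.18,.028),push(.046,.15,.028),push(.046,.11,.028))
E
```

```text
t: 31.85
eef_pos: [0.4803, 0.516, 0.0846]
ee_rot: [-2.869, -0.679, -1.177]
force: [1.3, 0.1, -0.7]
width: 0.0458
gripper_force: 39.2
[ 1.36  0.66 -0.29  0.66 -1.15 -1.32] [ 0.6814534  -0.61567679 -1.13087823]
0 t=31.85 shift [0.09 0.12 0.05] turn [-0.001  0.001 -0.001]  rows>=0.0
1 t=31.85 shift [2.39 0.12 1.97] turn [-0.001  0.001 -0.001]  rows>=0.5
2 t=31.85 shift [4.69 0.12 3.9 ] turn [-0.001  0.001 -0.001]  rows>=1.0
3 t=31.85 shift [7.76 0.13 6.47] turn [-0.001  0.001 -0.001]  rows>=1.6
```

Push gently to yf ≈ 0.14 first (about 10 mm per row), watching force.

```bash
python3 -m creep '[[[3.5,0.8,0.1,0.7,0,0,0],[3.5,1.6,0.1,1.35,0,0,0],[3.5,2.4,0.1,2,0,0,0],[3.5,2.9,0.1,2.4,0,0,0],[3.5,3.4,0.1,2.8,0,0,0],[3.5,3.9,0.1,3.25,0,0,0],[3.5,4.3,0.1,3.6,0,0,0],[3.5,4.7,0.1,3.9,0,0,0],[3.5,5.1,0.1,4.25,0,0,0],[3.5,5.5,0.1,4.6,0,0,0],[3.5,5.5,0.1,4.6,0,0,0]]]'
python3 - <<'E'
from h import *
s=get_state();print(s["q"].round(2),s["force"]@LM)
chain(push(.046,.14,.028),push(.046,.12,.028),push(.046,.11,.028))
p,I=wimg();cv2.imwrite("pics/w9.png",I)
h=cv2.cvtColor(I,cv2.COLOR_BGR2HSV).astype(int)
for n,l in dict(B=(.05,.105,.038),one=(.06,.045,.038),blk=(.046,.16,.045)).items():
    q=wproj(lane(*l),p)/1.5625;print(n,q)
E
```

```text
t: 33.22
eef_pos: [0.5181, 0.4537, 0.0836]
ee_rot: [-2.871, -0.68, -1.177]
force: [0.5, 0.8, -1.2]
width: 0.0459
gripper_force: 39.2
[ 1.28  0.61 -0.41  0.74 -1.07 -1.33] [ 0.23737553  0.40761718 -1.4598896 ]
0 t=33.23 shift [-0.08 -0.05 -0.18] turn [ 0. -0. -0.]  rows>=0.0
1 t=33.23 shift [ 1.45 -0.05  1.11] turn [ 0. -0. -0.]  rows>=0.3
2 t=33.23 shift [ 2.22 -0.05  1.75] turn [ 0. -0. -0.]  rows>=0.5
B [254.08  51.2 ]
one [243.2    7.68]
blk [262.4  100.48]
```

```bash
python3 -m creep '[[[3.5,0.4,0,0.3,0,0,0],[3.5,0.8,0,0.6,0,0,0],[3.5,1.2,0,0.95,0,0,0],[3.5,1.5,0,1.2,0,0,0],[3.5,1.8,0,1.4,0,0,0],[3.5,2,0,1.55,0,0,0],[3.5,2,0,1.55,0,0,0]]]'
python3 - <<'E'
from h import *
s=get_state();print(s["q"].round(2),s["force"]@LM)
chain(push(.046,.112,.028),push(.046,.108,.028))
E
```

```text
t: 34.15
eef_pos: [0.531, 0.4338, 0.0843]
ee_rot: [-2.87, -0.678, -1.176]
force: [-4.8, 4.3, -1.4]
width: 0.0462
gripper_force: 39.2
[ 1.25  0.59 -0.45  0.77 -1.04 -1.33] [-2.1526944   6.20922181 -0.53412476]
0 t=34.15 shift [ 0.2  -0.02  0.15] turn [-0.001  0.002  0.   ]  rows>=0.0
1 t=34.15 shift [ 0.51 -0.02  0.4 ] turn [-0.001  0.002  0.   ]  rows>=0.1
```

```bash
python3 -m creep '[[[3.5,0.08,0,0.06,0,0,0],[3.5,0.15,0,0.12,0,0,0],[3.5,0.15,0,0.12,0,0,0],[3.5,0.15,0,0.12,0,0,0]]]'
python3 - <<'E'
from h import *
s=get_state();print(s["force"]@LM, s["moment"])
chain(push(.046,.112,.028))
p,I=wimg();cv2.imwrite("pics/w10.png",I)
g=cv2.cvtColor(I,cv2.COLOR_BGR2GRAY)
for n,l in dict(stop=(.05,0,.038),one=(.05,.0275,.038),B=(.05,.0825,.038),onerear=(.1,.0275,.038),Brear=(.1,.0825,.038)).items(): print(n,wproj(lane(*l),p)/1.5625)
I=grab_frame("top");cv2.imwrite("pics/t10.png",I)
I=grab_frame("scene");cv2.imwrite("pics/s10.png",I)
E
```

```text
t: 34.65
eef_pos: [0.5312, 0.4339, 0.0841]
ee_rot: [-2.869, -0.676, -1.175]
force: [-11.9, 8.0, -1.3]
width: 0.0458
gripper_force: 39.2
[-5.71304187 13.11874145  1.25059226] [ 4.22539646  5.05897475 -0.72473641]
0 t=34.65 shift [0.22 0.01 0.12] turn [-0.003  0.004  0.   ]  rows>=0.0
stop [255.36  -1.92]
one [255.36  13.44]
B [255.36  52.48]
onerear [199.04   5.12]
Brear [189.44  43.52]
```

```bash
python3 -m creep '[[[3.5,-0.4,0,-0.35,0,0,0],[3.5,-1.5,0,-1.3,0,0,0],[3.5,-3.5,0,-3,0,0,0],[3.5,-5.5,0,-4.7,0,0,0],[3.5,-7,0,-5.9,0,0,0],[3.5,-7,-0.2,-7,0,0,0],[3.5,-5,-0.4,-9.5,0,0,0],[3.5,-2.5,-0.8,-12.5,0,0,0],[3.5,-0.2,-1.2,-15,0,0,0],[3.5,-0.2,-1.2,-15,0,0,0],[3.5,-0.2,-1.2,-15,0,0,0]]]'
python3 - <<'E'
from h import *
s=get_state();print(s["q"].round(2),s["width"])
p,I=wimg();cv2.imwrite("pics/w11.png",I)
S=grab_frame("scene");cv2.imwrite("pics/s11.png",S)
for n,l in dict(stop=(.05,0,.038),one=(.05,.0275,.038),B=(.05,.0825,.038),oneRearL=(.1,.055,.038),BrearL=(.1,.11,.038),BfrontL=(0,.11,.038)).items(): print(n,wproj(lane(*l),p)/1.5625,proj("scene",lane(*l))[0])
T=pick(.4,0,0.0)[1]
chain(([.43,.40,.22],pick(0,0,.4)[1]),([.43,.24,.20],pick(0,0,.1)[1]))
E
```

```text
t: 36.17
eef_pos: [0.4697, 0.5068, 0.1981]
ee_rot: [-2.871, -0.68, -1.177]
force: [-0.8, -0.2, -1.2]
width: 0.0456
gripper_force: 39.2
[ 1.38  0.54 -0.21  0.61 -1.32 -1.2 ] 0.0456177813164524
stop [262.4  32. ] [211.36204533 154.53864791]
one [263.04  43.52] [203.86475427 153.64193173]
B [263.68  71.04] [188.97218474 151.86070063]
oneRearL [225.92  50.56] [199.40954173 140.48065565]
BrearL [222.72  80.64] [184.75637666 138.78449098]
BfrontL [303.36  93.44] [178.31494747 163.48048516]
0 t=36.27 shift [7.9  8.41 1.29] turn [-0.266  0.016 -0.007]  rows>=1.9
1 t=36.27 shift [18.12 17.22 10.11] turn [-0.456  0.047  0.224]  rows>=4.3
```

```bash
python3 -c "
from h import *
b=(.478,.54,.15)
def up(d): 
    q,r=pick(*b); return q+np.array([0,0,d]),r
print(up(0)[0]);chain(up(.08),up(.03),up(.004),up(.001))"
```

```text
[0.47233396 0.57748984 0.00959836]
0 t=36.27 shift [-11.78  -1.71   4.95] turn [-0.424  0.042  0.186]  rows>=2.5
1 t=36.27 shift [-14.93  -0.68   8.69] turn [-0.424  0.042  0.186]  rows>=2.8
2 t=36.27 shift [-16.56  -0.14  10.64] turn [-0.424  0.042  0.186]  rows>=3.1
3 t=36.27 shift [-16.75  -0.08  10.86] turn [-0.424  0.042  0.186]  rows>=3.2
```

```bash
python3 -m creep '[[[3.5,-3,-0.4,0.5,-0.1,0.01,0.04],[3.5,-6,-0.9,1.8,-0.2,0.02,0.09],[3.5,-9,-1.3,3.4,-0.31,0.03,0.14],[3.5,-11.8,-1.7,5,-0.424,0.042,0.186],[3.5,-13,-1.3,6.4,-0.424,0.042,0.186],[3.5,-14.5,-0.8,8.2,-0.424,0.042,0.186],[3.5,-15.6,-0.4,9.5,-0.424,0.042,0.186],[3.5,-16.3,-0.2,10.3,-0.424,0.042,0.186],[3.5,-16.6,-0.1,10.65,-0.424,0.042,0.186],[3.5,-16.6,-0.1,10.65,-0.424,0.042,0.186],[3.5,-16.6,-0.1,10.65,-0.424,0.042,0.186]]]'
python3 -c "
from h import *
b=(.478,.54,.15);print(get_state()['force']);chain(pick(*b))"
```

```text
t: 37.65
eef_pos: [0.4721, 0.5791, 0.0153]
ee_rot: [-3.139, -0.695, -1.422]
force: [0.4, -0.4, -0.5]
width: 0.046
gripper_force: 39.2
[ 0.36099309 -0.41731989 -0.50050282]
0 t=37.65 shift [-0.24  0.    0.54] turn [-0.002  0.003 -0.001]  rows>=0.1
```

```bash
python3 - <<'E'
from h import *
for f,n in(("pics/s11.png","scene"),):
    I=cv2.imread(f);g=cv2.cvtColor(I,cv2.COLOR_BGR2GRAY).astype(np.float32)
    xs=np.arange(.005,.125,.01);ys=np.arange(-.012,.132,.005)
    m=np.array([[proj(n,lane(x,y,.038))[0] for y in ys] for x in xs],np.float32)
    v=cv2.remap(g,m[...,0],m[...,1],cv2.INTER_LINEAR)
    print("y(mm)",(ys*1000).astype(int))
    for x,r in zip(xs[::-1],v[::-1]):print("%4d"%(x*1000),r.astype(int))
E
```

```text
y(mm) [-12  -7  -2   2   8  13  18  23  28  33  38  43  48  53  58  63  68  73
  78  83  88  93  98 103 108 113 118 123 128]
 114 [115 108 112 111 110 109 108 106 107 108 108 106 105 106 107 108 107 106
 104 104 104 105 106 107 107 107 107 107 107]
 104 [132 112 116 118 117 117 115 115 122 127 128 125 124 124 124 123 120 113
 114 121 125 126 127 126 124 125 126 124 119]
  94 [ 98  95 113 110  95  81  83 101 120 130 132 131 129 124 112  96  87  87
 100 120 128 131 132 131 129 131 135 134 128]
  84 [ 96 103 121 114  92  77  86 109 133 142 138 133 131 129 116  90  73  78
  98 121 131 133 133 135 138 140 140 136 131]
  75 [ 91  97 124 136 119  98 107 140 173 184 170 148 143 148 135 106  84  90
 121 150 168 174 172 174 174 156 142 137 132]
  64 [ 88  99 125 131 116 103 119 152 173 180 179 169 171 180 160 122 103 119
 151 173 181 181 172 174 181 164 145 137 132]
  54 [ 85 101 132 145 125 105 123 152 167 169 175 173 176 180 163 128 107 126
 158 175 180 186 183 184 186 165 146 138 133]
  44 [ 90 103 129 140 127 111 133 169 182 181 188 188 189 191 170 134 116 138
 175 188 187 192 192 194 199 192 186 176 171]
  34 [ 91 104 136 143 125 109 130 166 194 203 204 196 196 199 176 136 111 130
 166 193 202 203 196 196 203 204 206 200 195]
  24 [ 97 102 129 143 131 109 114 152 190 207 209 208 207 198 177 139 111 115
 151 191 208 209 208 208 207 206 208 202 195]
  15 [148 138 143 143 127 109 115 150 190 206 209 210 209 200 173 135 110 115
 150 188 206 210 209 210 207 204 208 205 198]
   5 [167 170 163 153 142 126 128 153 180 185 183 181 182 181 169 149 131 129
 150 180 191 188 184 183 189 202 211 204 199]
```

```bash
python3 -m creep '[[[3.5,-0.1,0,0.2,0,0,0],[3.5,-0.2,0,0.35,0,0,0],[3.5,-0.28,0,0.4,0,0,0],[3.5,-0.28,0,0.4,0,0,0]]]'
python3 -c "
from h import *
b=(.478,.54,.15);print(get_state()['force']);chain(pick(*b))"
```

```text
t: 38.15
eef_pos: [0.4723, 0.5785, 0.0121]
ee_rot: [-3.138, -0.697, -1.422]
force: [-2.9, 0.5, 9.6]
width: 0.0457
gripper_force: 39.2
[-2.90626232  0.4856879   9.63153728]
0 t=38.15 shift [-0.08  0.01  0.25] turn [-0.003  0.001 -0.001]  rows>=0.0
```

```bash
python3 -m creep '[[[4.8,0,0,0,0,0,0],[5.5,0,0,0,0,0,0],[6.5,0,0,0,0,0,0],[7,0,0,0,0,0,0],[7,0,0,-1,0,0,0],[7,0,0,-4,0,0,0],[7,0,0,-8,0,0,0],[7,0,0,-13,0,0,0],[7,0,0,-17,0,0,0],[7,0,0,-19,0,0,0],[7,0,0,-19,0,0,0]]]'
python3 - <<'E'
from h import *
s=get_state();print(s["eef_pos"],s["force"])
p,I=wimg();cv2.imwrite("pics/w12.png",I);h=cv2.cvtColor(I,cv2.COLOR_BGR2HSV).astype(int)
u,v=(wproj([.478,.54,.03],p)/1.5625).astype(int);print(u,v,h[v,u])
c=comp((abs(h[...,0]-17)<6)&(h[...,1]>80),u,v);print(c.sum(),fitmask(p,c,[.045,.13,.03],[.478,.54,.15]))
I=grab_frame("scene");cv2.imwrite("pics/s12.png",I);g=cv2.cvtColor(I,cv2.COLOR_BGR2GRAY).astype(np.float32)
ys=np.arange(-.012,.132,.005)
for x in(.084,.024):
    m=np.array([[proj("scene",lane(x,y,.038))[0] for y in ys]],np.float32);print(cv2.remap(g,m[...,0],m[...,1],1).astype(int))
# bystanders: compare with the first picture
A=cv2.imread("pics/s0.png").astype(int);d=abs(A-I).max(2)
for n,X in dict(tin=(.67,-.452,.035),marker=(.493,-.331,.01),shelf=(lane(.09,.1,.2))).items():
    u,v=proj("scene",X)[0].astype(int);print(n,d[v-15:v+15,u-15:u+15].max(),d[v-15:v+15,u-15:u+15].mean())
E
```

```text
t: 39.52
eef_pos: [0.4531, 0.7, 0.1556]
ee_rot: [-3.139, -0.694, -1.421]
force: [-0.1, -0.0, -0.3]
width: 0.0697
gripper_force: 0.0
[0.45314812 0.6999815  0.15557231] [-0.05802932 -0.01562631 -0.29925771]
256 126 [ 20 111 237]
3564 (array([0.48023058, 0.53880052, 0.16011059]), np.float64(0.0667714061272584))
[[ 94 101 119 113  91  79  87 111 137 144 138 131 130 127 114  88  72  76
   97 120 131 134 132 135 139 139 139 135 130]]
[[101 103 128 144 130 108 113 149 188 205 207 206 206 197 175 138 109 113
  149 188 205 207 206 206 205 204 206 200 194]]
tin 2 0.6766666666666666
marker 2 0.6655555555555556
shelf 2 0.7255555555555555
```

```bash
python3 -c "
from station import job_done
print(job_done())"
```

```text
the job is handed in; nothing more can be done
None
```

The job is handed in at about 39.6 s: both cartons measure as a straight, closed row against the orange stop, and the pine block lies flat on the open table left of the rack, with the tin, marker and shelf unchanged in the scene camera; carton 1 was knocked skew while I set down carton 2, and the block push straightened it.

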